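Dock the duct head on the boot dryer and set the heat

ROBOT

A 6-joint arm with a two-finger parallel gripper is mounted at the origin on the work surface. World frame = base frame: x ahead of the robot, y to its left, z up, the work surface at z = 0. Lengths are in m, angles in degrees, forces in N, time in s.
With the tool pointing down it reaches from about 0.3 to 0.75 m from the base axis. Payload 8.5 kg.
Tool frame: the origin (TCP) lies on the centre line of the jaws, within the pads' length; the fingertips stand 25 mm ahead of it and the grasp point (between the pads) lies 6 mm ahead of it; z points along the fingers, y is the line along which they close (so a half turn about z gives the same grasp; the last joint's range is limited). The gripper opens to 85 mm and grips with 20 to 120 N. Pads are 22 mm wide; open, the fingers measure 114 mm over their backs; the gripper's body (76 mm by 85 mm) begins 54 mm behind the grasp point. The pads swing forward as they close: fully open they stand 13 mm farther back than shut.
Start: joints at [-75.648, 21.807, 74.336, -0, 83.858, -12.336], TCP at [0.247, -0.491, 0.256] pointing down, gripper open.
Joint ranges: [-178.18, 178.18], [-50.72, 133.34], [12.68, 142.11], [-81.47, 261.47], [9.98, 163.14], [-165.26, 165.26]. Speed limits (degrees/s): [136.94, 136.94, 180, 180, 180, 180].

INTERFACE

Orientations are given as a 3x3 rotation matrix whose columns are the frame's x, y, z axes.
In Python, from rig import telemetry, optics, env gives the robot as it stands.
- The arm moves only by the tool send_rows, never from a script. Its argument "deltas" is a list that holds one entry, the list of rows, each a list of 7 numbers: the shift along the tool's x, y, z in m, then the turn, a rotation vector about the tool's x, y, z in rad, then the opening, from -1 (shut) to 1 (fully open), so that 0 is half open. In form: [[[x, y, z, ax, ay, az, grip], ...]]. A call has 1 to 12 rows; each row shifts and turns the commanded pose from where the row before left it, along the tool's axes as they then stand; what a row does not reach is not made up. A row lasts 1/8 s, in which the tool goes at most 62.5 mm and 10.7 degrees, less where a joint would pass 70% of its speed; a pose out of reach is approached as far as the arm can. A call is refused whole if a number of a shift passes 0.0625 or a number of a turn 0.188, either way. A call with a gripper value outside its range is refused whole. The fingers move at their own pace and stop on an object; "squeeze" is the grip in N (left out, the last holds). Time passes only in rows, so rows that do not move let the fingers close. It gives the time, the measured TCP pose, the force, the opening and the grip force at its end, in the units of the state.
- telemetry.observe(): the state, without advancing time (a new reading comes with each control period).
- optics.get_image(name): name is "side" or "top" or "wrist"; returns a dict with "image" (480x640x3 uint8, red, green, blue), "range_z" (480x640 float32, m along the optical axis (not along the pixel's ray), 0 where there is no reading), "K" (3x3 intrinsics, pixels), "rvec" (rotation vector, rad) and "tvec" (3), from world to camera coordinates, as OpenCV has them; the wrist camera has in their place "hand_eye" (4x4, takes a point from camera to tool coordinates, whose origin is the TCP and whose axes are the flange's). Camera axes: x right, y down, z forward; pixel columns grow to the right and rows downward; lengths in m; the calibration is good to about 2 mm. The wrist camera is an equidistant fisheye: a pixel r from the principal point sees the ray r / f radians off the axis. A picture is of the moment at which its call begins: read the wrist's pose just before it.
- env.close_job(): hands the job in; it is judged then, once.
The state is a dict: "time_s": time; "q": joint angles; "qvel": joint speeds; "joint_efforts": joint torques, N m; "position": TCP position; "tool_rot": TCP orientation; "ft_force": force on the tool from outside, world axes, zero at the start; "wrist_torque": the same for the moment, N m; "grip_width": finger opening in m; "gripper_force": force on a finger pad.
Only numpy, scipy, OpenCV 4.12 (cv2) and the standard library are available. Lean on these libraries where they do the work, as an engineer would, in place of code of your own. Each camera call takes 0.05 s, during which the arm holds its last target. There are 200 camera calls.

TASK

Get the boot dryer ready for leather boots: slide the loose duct head (the box with the two boot tubes) along the deck, without lifting it, onto the two alignment pegs until it sits square and fully home against the blower housing. Then slide the heat slider on top of the housing to the long tick mark and let go, leaving the things in the tray undisturbed.

Things in the scene. Friction and masses are not known exactly. Their poses are not given: they have to be found in the camera images.
- dryer_base: Boot dryer base, fixed, dark grey plastic, 220 (x) x 365 (y) x 115 mm high. Origin: on its underside, on the cabinet top; x points roughly away from the robot, y along its length. From y = -190 to 65 mm it is a flat deck, 30 mm high, open at its -y end; from y = 65 to 175 mm the blower housing, 115 mm high. The upright wall between, at y = 65 mm, is the docking face
- dock_face (a point): Point on the base: middle of the docking face at deck level (x 0, y 65, z 30 mm in the base frame). Axes as the base. The duct head is home when head_face meets this point and its axes agree with the base's
- peg_far (a point): Root of the far alignment peg, on the docking face at x = +52 mm, 30 mm above the deck. Both pegs are steel, point to -y of the base, 14 mm in diameter and 26 mm long, tapered over the last 11 mm. Axes as the base
- peg_near (a point): Root of the other, equal alignment peg, at x = -52 mm, 30 mm above the deck. Axes as the base
- rib_mouth (a point): Middle of the mouth between the two guide ribs on the deck, 55 mm out (-y) from the docking face, at deck level. The ribs, 16 mm high, 8 mm thick, stand 95 mm either side of the middle here (inner faces), close in to 78 mm at 30 mm from the docking face, then run straight to it. A head pushed in askew or well off the middle wedges against them. Axes as the base
- duct_head: Loose duct head standing on the deck, light grey plastic, 0.34 to 0.59 kg: a box 150 (x) x 120 (y) x 60 mm high with two tubes on top. Origin: centre of its underside. Its +y face has the peg sockets, its -y face is plain. It starts about 83 to 112 mm short of home, up to 0.25 rad askew and up to 15 mm to one side. Sliding it takes about 2 to 6 N, on the pegs a little more
- head_face (a point): Point on the duct head: middle of the lower edge of its +y (socket) face, 60 mm from the head's origin. The two round sockets are 17 mm wide and 30 mm deep, at x = +52 and -52 mm, 30 mm up. Axes as the head
- push_face (a point): Point on the duct head: centre of its plain flat -y face (150 mm wide, 60 mm high), 60 mm from the head's origin and 30 mm up: the face to push on. Pushed at two points well apart it turns square to the push; friction then holds it to the fingers, so that a push slanting up to about 25 degrees carries it sideways too. Axes as the head
- head_tubes (a point): Point on the duct head: on the box's top, midway between the feet of the two tubes (x = +46 and -46 mm, y = 12 mm). The tubes are 37 to 48 mm thick, lean outwards in x by 0.26 rad, and end 175 mm above the deck, 77 mm either side of the middle. They stand 48 mm clear of the -y face. Axes as the head
- heat_slider (a joint): Heat slider position in m along its track: 0 at the end nearest the robot (-x of the base), 0.100 at the far end (+x of the base); ticks every 0.025, short ones but for the long one at 0.075. It starts between 0 and 0.045. It stays where it is left; about 1.5 N moves it
- slider_top (a point): Centre of the top of the slider's grip: a black block 18 mm along the track (base x), 30 mm across it (base y) and 26 mm high, standing on the housing top; a white line across its middle is the pointer. It moves along base x. Axes as the base
- heat_mark (a point): Point on the base: on the centre line of the slider's track, level with the long tick, on the housing top (x 25, y 110, z 115 mm in the base frame). The grip's middle belongs over it. The long tick (22 mm; the others 8 mm) is drawn beside the track, on its -y side. Axes as the base
- tray: Black plastic tray 300 x 220 x 22 mm, fixed, to the left of the dryer. Origin: centre of its underside. Not to be disturbed
- shoe_horn: Red plastic shoe horn, 185 mm long, lying in the tray. Origin: underside, near the middle. Leave alone
- boot_pick: Steel boot pick, 160 mm long, lying in the tray. Origin: underside, near the middle. Leave alone
- coaster: White ceramic coaster, 96 mm across, 8 mm thick, lying in the tray. Origin: centre of its underside. Leave alone
- heel_cup: Blue silicone heel cup, 95 x 63 x 22 mm, lying in the tray. Origin: underside, near the middle. Leave alone
There are look-alikes about, which are no part of the job. Leave any orange, purple or yellow look-alike of the duct_head alone.

How it is judged (in metres and radians):
On the way, in this order (a step that is already met when the one before it is completed fails the run):
1. the duct head sits on its pegs, square and fully home against the housing (distance between head_face and dock_face below 0.005 m and angle between the x axis of duct_head and the x axis of dryer_base, either way round below 0.035 rad), for 0.2 s.
2. the heat slider stands at the long tick (value of joint heat_slider between 0.069 and 0.081 m), for 0.2 s.
At the end, for the whole second after the job is handed in: The duct head stands on its pegs, flat and at rest, its socket face within 5 mm of the docking face and square to within 2 degrees; the heat slider stands within 6 mm of the long tick (all of step 1 and all of step 2 and angle between duct_head's own z axis and vertical below 0.035 rad and linear speed of duct_head below 0.01 m/s); the robot touches nothing.
It fails at once if the duct head is lifted or tipped off the deck (z of duct_head in the frame of dryer_base above 0.045 m or z of duct_head in the frame of dryer_base below 0.02 m or angle between duct_head's own z axis and vertical above 0.2 rad).
It fails at once if something in the tray is disturbed (distance of any of shoe_horn, boot_pick, coaster, heel_cup from where it was at the start of the episode above 0.025 m).
It also fails if it takes over 56 s, if anything falls off the work surface, if the arm or the gripper's body presses on something with over 40 N, if the wrist force passes 120 N, or if a joint passes its speed limit or range.

## Working session

There is one attempt and no reset: what is moved stays moved. The work goes in short steps, Python scripts to look and compute and a tool call to move; the robot and the scene stay as the last step left them, time stands still between calls to the robot, and variables do not carry over. Pictures are saved under pics/ and viewed, at most 10 in all, crops included, and the job is handed in when it is done.

Besides the shell and the picture viewer there is one more tool, called after "Call:" by a JSON object that holds its "api" and its "payload", one argument or row to a line. send_rows: Moves the arm, as the interface text tells. Its arguments: {"type":"object","properties":{"deltas":{"type":"array"},"squeeze":{"type":"number"}},"required":["deltas"]}

```bash
mkdir -p pics; ls
cat > h.py <<'E'
import numpy as np,cv2
from rig import telemetry,optics,env
def cloud(d):
    z=d['range_z'];K=d['K'];v,u=np.mgrid[:480,:640]
    P=np.stack([(u-K[0,2])/K[0,0]*z,(v-K[1,2])/K[1,1]*z,z],-1)
    R=cv2.Rodrigues(np.array(d['rvec'],float))[0]
    return (P-np.array(d['tvec']).ravel())@R
E
python3 - <<'E'
from h import *
s=telemetry.observe();print(s['time_s'],s['position'],s['tool_rot'])
for n in('top','side'):
    d=optics.get_image(n);cv2.imwrite(f'pics/{n}0.png',d['image'][...,::-1]);np.savez(f'{n}0.npz',**d)
    print(n,d['K'],d['rvec'],d['tvec'])
E
```

```text
pics
0.0 [ 0.24694236 -0.49114484  0.25570297] [[ 8.93476239e-01  4.49110315e-01 -3.67385449e-04]
 [ 4.49110341e-01 -8.93475085e-01  1.47478786e-03]
 [ 3.34092693e-04 -1.48268451e-03 -9.99998845e-01]]
top [[606.13211276   0.         325.32071562]
 [  0.         606.13211276 235.9291118 ]
 [  0.           0.           1.        ]] [ 2.17744845 -2.13463707  0.16697184] [0.09705141 0.54204186 1.536689  ]
side [[445.82195919   0.         325.49314193]
 [  0.         445.82195919 229.11652458]
 [  0.           0.           1.        ]] [ 0.17853848 -2.7127068   1.42529434] [0.5633763  0.053621   1.27814011]
```

View pics/top0.png

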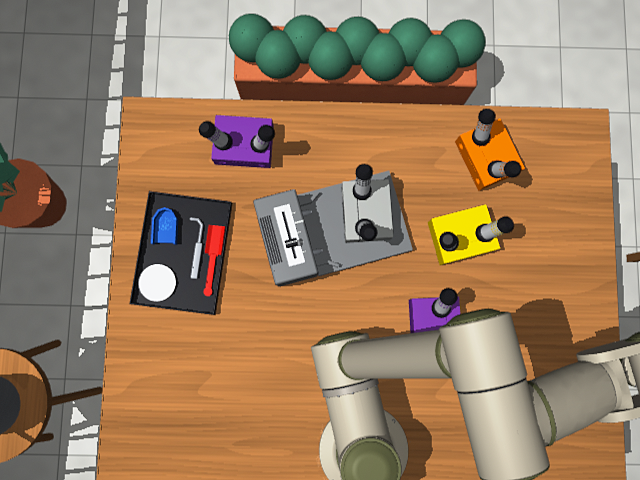

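View pics/side0.png

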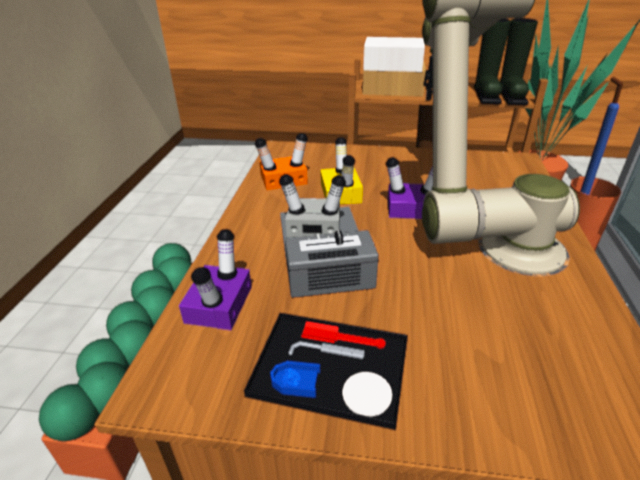

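The only candidate matching "light grey" is the grey box on the deck at top pixel (370,212). The look-alikes are orange (490,155), yellow (465,235), and purple (435,312) and (243,140). The housing is at (290,240) and the slider knob at (291,243). The tray is at (183,252).

Run:
```python
from h import *
d=dict(np.load('top0.npz'));im=d['image'].astype(int);P=cloud(d)
v,u=np.mgrid[:480,:640]
sat=im.max(-1)-im.min(-1)
roi=(u>245)&(u<425)&(v>165)&(v<295)&(d['range_z']>0)
def rect(m,name):
    m=cv2.morphologyEx(m.astype(np.uint8),cv2.MORPH_OPEN,np.ones((3,3)))
    n,l,st,c=cv2.connectedComponentsWithStats(m);k=1+st[1:,4].argmax();q=P[l==k]
    r=cv2.minAreaRect((q[:,:2]*1000).astype(np.float32));print(name,len(q),np.round(q[:,2].mean(),4),np.round(r[0],1),np.round(r[1],1),round(r[2],2));print(cv2.boxPoints(r).round(1).tolist())
    return l==k
hz=P[...,2]
H=rect(roi&(abs(hz-.115)<.006)&(u<330),'housing')
D=rect(roi&(abs(hz-.03)<.006),'deck')
T=rect(roi&(abs(hz-.09)<.006)&(u>335),'headtop')
rect(roi&(hz>.024)&(sat<40)&(hz<.12),'all')
S=roi&(u<330)&(hz>.13)&(hz<.155);
rect(S,'slider')
y=(u>425)&(u<510)&(v>195)&(v<270)&(hz>.04)&(hz<.075);rect(y&(sat>100),'yellow')
c=d['image'][160:300,240:520,::-1];cv2.imwrite('pics/crop.png',cv2.resize(c,None,fx=2.8,fy=2.8,interpolation=cv2.INTER_CUBIC))
```

```text
housing 3270 0.1149 [528.6 208.2] [219.1 109.5] 16.51
[[408.0, 229.60000610351562], [439.1000061035156, 124.5999984741211], [649.2000122070312, 186.89999389648438], [618.0999755859375, 291.8999938964844]]
deck 3090 0.0297 [580.7  31.7] [220.  252.8] 16.39
[[439.5, 121.9000015258789], [510.8999938964844, -120.5999984741211], [722.0, -58.599998474121094], [650.5999755859375, 184.0]]
headtop 1722 0.0897 [604.9   3. ] [150.2 120.3] 4.64
[[525.2000122070312, 56.900001525878906], [534.9000244140625, -63.0], [684.5999755859375, -50.900001525878906], [674.9000244140625, 69.0999984741211]]
all 10329 0.0725 [564.6  86.4] [220.5 366.8] 16.52
[[406.79998779296875, 230.89999389648438], [511.1000061035156, -120.69999694824219], [722.5, -58.0], [618.2000122070312, 293.6000061035156]]
slider 94 0.1411 [509.6 192.1] [18.6 29.2] 13.66
[[497.20001220703125, 204.10000610351562], [504.1000061035156, 175.6999969482422], [522.0999755859375, 180.10000610351562], [515.2000122070312, 208.5]]
yellow 2122 0.0593 [ 553.6 -251.3] [121.4 153.6] 15.98
[[474.1000061035156, -194.1999969482422], [516.4000244140625, -341.8999938964844], [633.0, -308.5], [590.7999877929688, -160.8000030517578]]
```

View pics/crop.png

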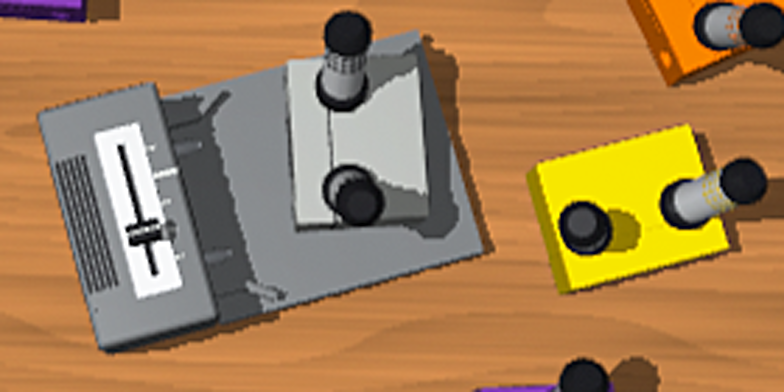

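The crop confirms the grey head on the deck, with the long tick at crop (163,174). Base origin is about (562.6, 93.3) mm, yaw 16.5°. The head is at base (15,-99) mm and -11.9° askew. Next: turn the tool so its x is base y and its y is base x, then travel.

Call:
{"api": "send_rows", "payload": {
  "deltas": [
    [[0,0,0,0,0,-0.174,1],[0,0,0,0,0,-0.174,1],[0,0,0,0,0,-0.174,1],[0,0,0,0,0,-0.174,1],[0,0,0,0,0,-0.174,1],[0,0,0,0,0,-0.174,1],[0,0,0,0,0,-0.174,1],[0,0,0,0,0,-0.174,1],[0,0,0,0,0,0,1]]
  ],
  "squeeze": 20
}}

```text
time_s: 1.23
position: [0.247, -0.4913, 0.256]
tool_rot: [[-0.282, 0.96, -0.0], [0.96, 0.282, 0.001], [0.001, 0.0, -1.0]]
ft_force: [1.1, -0.2, 0.7]
grip_width: 0.0853
gripper_force: 0.0
```

Call:
{"api": "send_rows", "payload": {
  "deltas": [
    [[0.022,0.0397,0,0,0,0,1],[0.022,0.0397,0,0,0,0,1],[0.022,0.0397,0,0,0,0,1],[0.022,0.0397,0,0,0,0,1],[0.022,0.0397,0,0,0,0,1],[0.022,0.0397,0,0,0,0,1],[0.022,0.0397,0,0,0,0,1],[0.022,0.0397,0,0,0,0,1],[0.022,0.0397,0,0,0,0,1],[0.022,0.0397,0,0,0,0,1],[0.022,0.0397,0,0,0,0,1],[0.022,0.0397,0,0,0,0,1]]
  ]
}}

```text
time_s: 2.72
position: [0.6301, -0.1021, 0.2561]
tool_rot: [[-0.279, 0.96, -0.0], [0.96, 0.279, 0.0], [0.0, -0.0, -1.0]]
ft_force: [-0.2, 1.3, 0.2]
grip_width: 0.0855
gripper_force: 0.0
```

```bash
cat >> h.py <<'E'
O=np.array([.5626,.0933]);a=np.radians(16.5);B=np.array([[np.cos(a),np.sin(a)],[-np.sin(a),np.cos(a)]])
def tb(p): return B@(np.asarray(p)[:2]-O)
def st():
    s=telemetry.observe();R=s['tool_rot'];print('t',s['time_s'],'base',tb(s['position']).round(4),'z',round(s['position'][2],4),'yaw',np.degrees(np.arctan2(R[1][0],R[0][0])).round(2),'tilt',np.round([R[0][2],R[1][2]],4),'F',(B@np.array(s['ft_force'])[:2]).round(1),round(s['ft_force'][2],1),'w',s['grip_width'],'q',np.round(s['q'],1));return s
E
python3 -c "from h import *;st()"
```

```text
t 2.725 base [ 0.0092 -0.2065] z 0.2561 yaw 106.2 tilt [-0.0004  0.0001] F [0.2 1.3] 0.2 w 0.08549186305496383 q [-19.8  31.   58.9  -0.   90.2 -36. ]
```

Call:
{"api": "send_rows", "payload": {
  "deltas": [
    [[0,0,0.04,0,0,0,1],[0,0,0.04,0,0,0,1],[0,0,0.04,0,0,0,1],[0,0,0.03,0,0,0,1],[0,0,0.025,0,0,0,1],[0,0,0.013,0,0,0,1],[0,0,0,0,0,0,1]]
  ]
}}

```text
time_s: 3.6
position: [0.629, -0.1033, 0.0678]
tool_rot: [[-0.282, 0.96, -0.001], [0.96, 0.282, 0.0], [0.001, -0.001, -1.0]]
ft_force: [0.2, 0.3, 1.1]
grip_width: 0.0854
gripper_force: 0.0
```

```bash
cat >> h.py <<'E'
def headfit(d):
    # top view: head box top at z~0.09, non saturated, light
    P=cloud(d);im=d['image'].astype(int);sat=im.max(-1)-im.min(-1)
    v,u=np.mgrid[:480,:640]
    m=((abs(P[...,2]-.0895)<.006)&(sat<40)&(u>290)&(u<425)&(v>150)&(v<300)).astype(np.uint8)
    m=cv2.morphologyEx(m,cv2.MORPH_OPEN,np.ones((3,3)))
    n,l,s,c=cv2.connectedComponentsWithStats(m);k=1+s[1:,4].argmax();q=P[l==k][:,:2]
    r=cv2.minAreaRect((q*1000).astype(np.float32))
    print('head base',tb(np.array(r[0])/1000).round(4),np.round(r[1],1),'ang',round(r[2],2),len(q))
    return l==k
E
python3 - <<'E'
from h import *
st();d=optics.get_image('top');headfit(d);cv2.imwrite('pics/t1.png',d['image'][130:330,220:540,::-1].repeat(2,0).repeat(2,1))
E
```

```text
t 3.6 base [ 0.0079 -0.2073] z 0.0678 yaw 106.35 tilt [-0.0012  0.0004] F [0.3 0.2] 1.1 w 0.08538518982902359 q [-19.9  40.6  73.7  -0.   65.8 -36.3]
head base [ 0.0161 -0.0981] [148.2 118.8] ang 4.08 1423
```

View pics/t1.png

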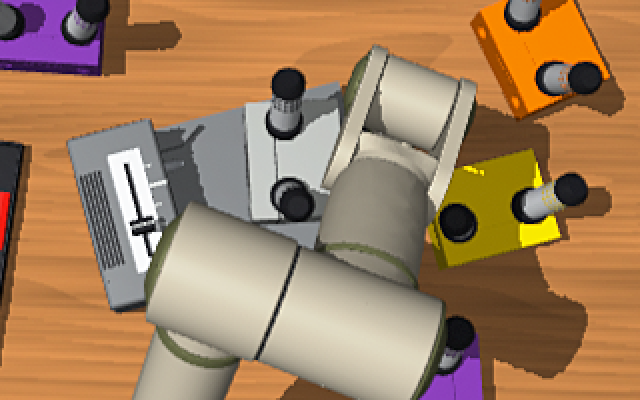

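Call:
{"api": "send_rows", "payload": {
  "deltas": [
    [[0.01,0,0,0,0,0,1],[0.008,0,0,0,0,0,1],[0.006,0,0,0,0,0,1],[0.006,0,0,0,0,0,1],[0.006,0,0,0,0,0,1],[0.006,0,0,0,0,0,1],[0.006,0,0,0,0,0,1],[0.006,0,0,0,0,0,1],[0.006,0,0,0,0,0,1]]
  ]
}}

```text
time_s: 4.78
position: [0.6123, -0.0455, 0.0685]
tool_rot: [[-0.283, 0.959, 0.0], [0.959, 0.283, -0.0], [-0.0, 0.0, -1.0]]
ft_force: [1.7, -3.2, 2.3]
grip_width: 0.0857
gripper_force: 1.5
```

Run:
```python
from h import *
st();d=optics.get_image('top');headfit(d)
w=optics.get_image('wrist');np.savez('w1.npz',**w);cv2.imwrite('pics/w1.png',w['image'][...,::-1]);print(w['K'],w['hand_eye'])
```

```text
t 4.775 base [ 0.0082 -0.1472] z 0.0685 yaw 106.44 tilt [ 0.0005 -0.0001] F [ 0.8 -3.6] 2.3 w 0.0857209525647181 q [-15.3  38.6  78.   -0.   63.4 -31.7]
head base [-0.0126 -0.0431] [118.   79.2] ang 3.15 747
[[371.64829954   0.         321.35136047]
 [  0.         371.64829954 238.31152361]
 [  0.           0.           1.        ]] [[-1.78623843e-04 -9.54430735e-01 -2.98432472e-01  7.65645182e-02]
 [ 9.99999508e-01 -4.61615614e-04  8.77774369e-04 -5.83230997e-04]
 [-9.75535925e-04 -2.98432168e-01  9.54430348e-01 -1.17448849e-01]
 [ 0.00000000e+00  0.00000000e+00  0.00000000e+00  1.00000000e+00]]
```

View pics/w1.png

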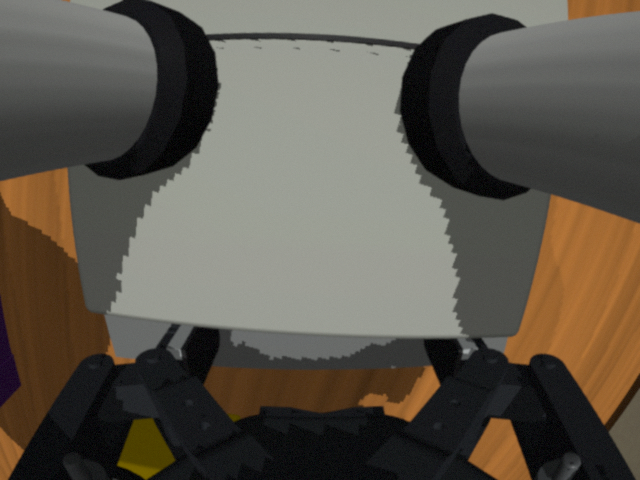

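Wrist view: the head's rear top edge runs from corner (88,308) to (517,335), with the tube feet at (150,90) and (470,105) and both fingers behind the edge. I'll cast rays through those corners onto z = 0.09.

```bash
cat >> h.py <<'E'
def wray(w,s,px,z):
    K=w['K'];x=(px[0]-K[0,2])/K[0,0];y=(px[1]-K[1,2])/K[1,1];r=np.hypot(x,y)
    dc=np.array([x/r*np.sin(r),y/r*np.sin(r),np.cos(r)]);H=w['hand_eye'];R=np.array(s['tool_rot'])
    o=R@H[:3,3]+np.array(s['position']);d=R@H[:3,:3]@dc
    return tb((o+d*(z-o[2])/d[2]))
def edge(w,s,z=.09):
    # rear top edge of head: per column, lowest light-grey row before drop in range; fit line
    im=w['image'].astype(int);R=w['range_z'];pts=[]
    for c in range(230,420,5):
        col=R[:,c]
        for r in range(385,255,-1):
            if 0<col[r-3]<col[r+3]-.03: pts.append(wray(w,s,(c,r),z));break
    p=np.array(pts);f=np.polyfit(p[:,0],p[:,1],1);res=p[:,1]-np.polyval(f,p[:,0]);k=abs(res)<.004;f=np.polyfit(p[k,0],p[k,1],1)
    print('edge n',k.sum(),'y at x=0',f[1].round(4),'angle',np.degrees(f[0]).round(2));return p
E
python3 - <<'E'
from h import *
w=dict(np.load('w1.npz'));s=st();edge(w,s)
for p in((88,308),(517,335),(70,195),(550,195),(215,37),(415,47)):print(p,wray(w,s,p,.09).round(4))
R=w['range_z'];print(R[300:380:8,320].round(3))
E
```

```text
t 4.875 base [ 0.0078 -0.1465] z 0.0682 yaw 106.49 tilt [-0.0012  0.0006] F [ 0.1 -0.4] 0.2 w 0.08559834288638285 q [-15.3  38.6  78.1   0.   63.4 -31.7]
edge n 38 y at x=0 -0.1447 angle 0.03
(88, 308) [-0.0719 -0.1246]
(517, 335) [ 0.0732 -0.134 ]
(70, 195) [-0.0702 -0.0858]
(550, 195) [ 0.0757 -0.0863]
(215, 37) [-0.0202 -0.0452]
(415, 47) [ 0.0315 -0.0483]
[0.107 0.107 0.108 0.109 0.109 0.179 0.18  0.181 0.183 0.221]
```

Head now about 3 mm to +x and -3.7° askew, still turning. Finger face is about 13.5 mm ahead of the TCP. I'll push 40 mm more, stopping short of the pegs.

Call:
{"api": "send_rows", "payload": {
  "deltas": [
    [[0.006,0,0,0,0,0,1],[0.006,0,0,0,0,0,1],[0.006,0,0,0,0,0,1],[0.006,0,0,0,0,0,1],[0.006,0,0,0,0,0,1],[0.006,0,0,0,0,0,1],[0.004,0,0,0,0,0,1]]
  ]
}}

```text
time_s: 5.75
position: [0.6007, -0.007, 0.0683]
tool_rot: [[-0.283, 0.959, -0.0], [0.959, 0.283, 0.0], [0.0, -0.0, -1.0]]
ft_force: [1.4, -1.0, -0.9]
grip_width: 0.0852
gripper_force: 0.9
```

```bash
sed -i 's/range(385,255,-1)/range(255,385)/' h.py
python3 - <<'E'
from h import *
s=st();w=optics.get_image('wrist');edge(w,s)
# sides: range jumps along rows on box top
R=w['range_z']
for r in (200,215,230,245,260,275,290):
    row=R[r];l=[c for c in range(200,10,-1) if 0<row[c+3]<row[c-3]-.02][:1];q=[c for c in range(440,630) if 0<row[c-3]<row[c+3]-.02][:1]
    if l and q: A,Bq=wray(w,s,(l[0],r),.09),wray(w,s,(q[0],r),.09);print(r,l,q,A.round(4),Bq.round(4),'mid',((A+Bq)/2).round(4))
headfit(optics.get_image('top'))
cv2.imwrite('pics/w2.png',w['image'][...,::-1])
E
```

```text
t 5.75 base [ 0.008  -0.1069] z 0.0683 yaw 106.46 tilt [-0.0003  0.0001] F [ 1.1 -1.3] -0.9 w 0.08521199474681952 q [-11.9  37.5  80.3   0.   62.1 -28.4]
edge n 38 y at x=0 -0.0927 angle -0.06
200 [66] [541] [-0.072  -0.0477] [ 0.0728 -0.0485] mid [ 0.0004 -0.0481]
215 [69] [539] [-0.0716 -0.0526] [ 0.0728 -0.0531] mid [ 0.0006 -0.0528]
230 [71] [537] [-0.0718 -0.0575] [ 0.0728 -0.0578] mid [ 0.0005 -0.0576]
245 [74] [534] [-0.0717 -0.0625] [ 0.0726 -0.0625] mid [ 0.0005 -0.0625]
260 [77] [532] [-0.0716 -0.0676] [ 0.0729 -0.0674] mid [ 0.0006 -0.0675]
275 [80] [530] [-0.0717 -0.0729] [ 0.0732 -0.0725] mid [ 0.0007 -0.0727]
290 [83] [526] [-0.0719 -0.0783] [ 0.0728 -0.0777] mid [ 0.0004 -0.078 ]
head base [ 0.0269 -0.0116] [99.1 72. ] ang 16.36 543
```

View pics/w2.png

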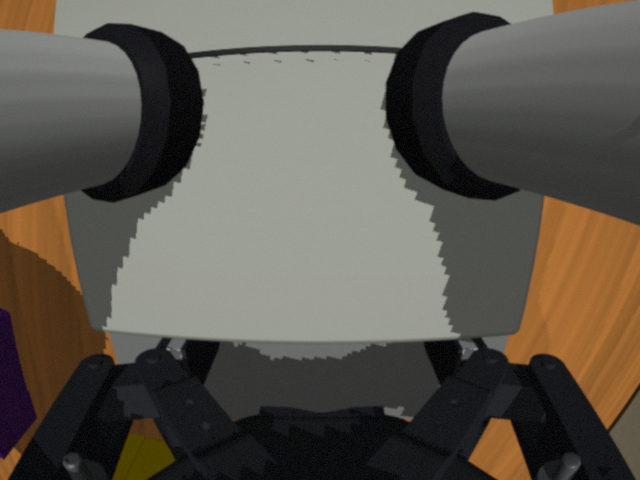

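The head is square, centred within 0.5 mm, with about 38 mm to go. I'll push it onto the pegs.

Call:
{"api": "send_rows", "payload": {
  "deltas": [
    [[0.005,0,0,0,0,0,1],[0.005,0,0,0,0,0,1],[0.005,0,0,0,0,0,1],[0.005,0,0,0,0,0,1],[0.005,0,0,0,0,0,1],[0.004,0,0,0,0,0,1],[0.004,0,0,0,0,0,1],[0.003,0,0,0,0,0,1]]
  ]
}}

```text
time_s: 6.85
position: [0.5906, 0.0272, 0.0684]
tool_rot: [[-0.283, 0.959, -0.0], [0.959, 0.283, -0.0], [-0.0, -0.0, -1.0]]
ft_force: [-0.5, -5.5, 0.6]
grip_width: 0.0852
gripper_force: 2.0
```

```bash
cat >> h.py <<'E'
def chk():
    s=st();w=optics.get_image('wrist');edge(w,s);R=w['range_z']
    for r in (200,230,260):
        row=R[r];l=[c for c in range(200,10,-1) if 0<row[c+3]<row[c-3]-.02][:1];q=[c for c in range(440,630) if 0<row[c-3]<row[c+3]-.02][:1]
        if l and q: print(((wray(w,s,(l[0],r),.09)+wray(w,s,(q[0],r),.09))/2).round(4))
    return w
E
python3 -c "from h import *;chk()"
```

```text
t 6.85 base [ 0.0081 -0.0713] z 0.0684 yaw 106.45 tilt [-0.0001 -0.0002] F [-2.1 -5.2] 0.6 w 0.08524510297964587 q [ -8.8  36.8  82.   -0.   61.2 -25.3]
edge n 38 y at x=0 -0.0572 angle -0.12
[ 0.0003 -0.0125]
[ 0.0004 -0.022 ]
[ 0.0002 -0.0319]
```

Call:
{"api": "send_rows", "payload": {
  "deltas": [
    [[0.0015,0,0,0,0,0,1],[0.0015,0,0,0,0,0,1],[0.001,0,0,0,0,0,1],[0,0,0,0,0,0,1],[0,0,0,0,0,0,1]]
  ]
}}

```text
time_s: 7.52
position: [0.5895, 0.031, 0.0683]
tool_rot: [[-0.283, 0.959, -0.0], [0.959, 0.283, 0.0], [0.0, -0.0, -1.0]]
ft_force: [-0.7, -3.4, 3.3]
grip_width: 0.0853
gripper_force: 1.7
```

```bash
python3 -c "from h import *;chk()"
```

```text
t 7.525 base [ 0.0081 -0.0674] z 0.0683 yaw 106.44 tilt [-0.0001  0.0002] F [-1.7 -3. ] 3.3 w 0.08529123673412005 q [ -8.5  36.7  82.2   0.   61.1 -24.9]
edge n 38 y at x=0 -0.0532 angle -0.09
[ 0.0004 -0.0086]
[ 0.0005 -0.0181]
[ 0.0003 -0.028 ]
```

Call:
{"api": "send_rows", "payload": {
  "deltas": [
    [[0.001,0,0,0,0,0,1],[0.001,0,0,0,0,0,1],[0.001,0,0,0,0,0,1],[0,0,0,0,0,0,1]]
  ]
}}

```text
time_s: 8.07
position: [0.589, 0.0323, 0.0684]
tool_rot: [[-0.284, 0.959, 0.001], [0.959, 0.284, -0.003], [-0.003, -0.0, -1.0]]
ft_force: [0.1, -12.9, 1.2]
grip_width: 0.0857
gripper_force: 6.2
```

```bash
python3 -c "from h import *;chk()"
```

```text
t 8.075 base [ 0.008 -0.066] z 0.0684 yaw 106.48 tilt [ 0.0005 -0.0028] F [ -3.5 -12.4] 1.2 w 0.0857461300411874 q [ -8.3  36.7  82.3  -0.2  61.  -24.7]
edge n 38 y at x=0 -0.052 angle 0.49
[-0.    -0.007]
[ 0.0005 -0.0166]
[ 0.0002 -0.0265]
```

Call:
{"api": "send_rows", "payload": {
  "deltas": [
    [[0.001,0,0,0,0,0,1],[0.001,0,0,0,0,0,1],[0,0,0,0,0,0,1]]
  ]
}}

```text
time_s: 8.5
position: [0.589, 0.0324, 0.0684]
tool_rot: [[-0.284, 0.959, 0.002], [0.959, 0.284, -0.006], [-0.006, -0.0, -1.0]]
ft_force: [1.9, -23.4, 0.6]
grip_width: 0.0858
gripper_force: 11.2
```

```bash
python3 -c "
from h import *;chk()
d=optics.get_image('side');cv2.imwrite('pics/s2.png',cv2.resize(d['image'][160:310,250:410,::-1],None,fx=3.6,fy=3.6,interpolation=cv2.INTER_CUBIC))"
```

```text
t 8.5 base [ 0.008  -0.0659] z 0.0684 yaw 106.48 tilt [ 0.0016 -0.0059] F [ -4.8 -22.9] 0.6 w 0.08581409063690311 q [ -8.2  36.7  82.3  -0.4  60.9 -24.5]
edge n 38 y at x=0 -0.052 angle -0.05
[ 0.     -0.0069]
[ 0.0003 -0.0164]
[ 0.0002 -0.0263]
```

View pics/s2.png

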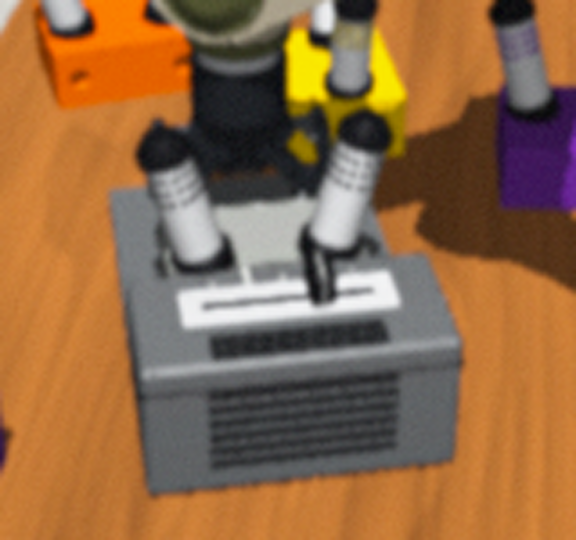

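The head is hard home: 23 N with no further motion, and the head edge is square and unchanged. Next: back off, rise, and go over to the slider at base (-22.7, 109.8), joint about 0.027.

Call:
{"api": "send_rows", "payload": {
  "deltas": [
    [[-0.004,0,0,0,0,0,1],[-0.006,0,0,0,0,0,1],[-0.015,0,0,0,0,0,1],[-0.025,0,0,0,0,0,1],[-0.01,0,-0.01,0,0,0,1],[0,0,-0.04,0,0,0,1],[0,0,-0.05,0,0,0,1],[0,0,-0.05,0,0,0,1],[0,0,-0.04,0,0,0,1],[0,0,-0.02,0,0,0,1],[0,0,0,0,0,0,1]]
  ]
}}

```text
time_s: 9.98
position: [0.6053, -0.0217, 0.2802]
tool_rot: [[-0.283, 0.959, 0.004], [0.959, 0.283, -0.001], [-0.002, 0.003, -1.0]]
ft_force: [-0.5, 0.0, -0.3]
grip_width: 0.0854
gripper_force: 0.0
```

```bash
python3 -c "
from h import *;st();d=optics.get_image('top');headfit(d)"
```

```text
t 9.975 base [ 0.0083 -0.1224] z 0.2802 yaw 106.46 tilt [ 0.0035 -0.0005] F [-0.5  0.2] -0.3 w 0.0854373332202103 q [-13.2  26.7  62.4   0.   90.7 -29.7]
head base [0.0013 0.005 ] [150.  119.2] ang 15.98 1688
```

Top view puts the head at base (1.3, 5.0) mm and 16.0°, so it is home. Now I'll go over the slider.

Call:
{"api": "send_rows", "payload": {
  "deltas": [
    [[0.029,-0.004,0,0,0,0,1],[0.029,-0.004,0,0,0,0,1],[0.029,-0.004,0,0,0,0,1],[0.029,-0.004,0,0,0,0,1],[0.029,-0.004,0,0,0,0,1],[0.029,-0.004,0,0,0,0,1],[0.029,-0.004,0,0,0,0,1],[0.029,-0.003,0,0,0,0,1],[0,0,0,0,0,0,1]]
  ]
}}

```text
time_s: 11.15
position: [0.5087, 0.1932, 0.2772]
tool_rot: [[-0.285, 0.958, -0.002], [0.958, 0.285, -0.0], [0.001, -0.002, -1.0]]
ft_force: [0.3, -0.1, -0.1]
grip_width: 0.0852
gripper_force: 0.0
```

Run:
```python
from h import *
s=st();w=optics.get_image('wrist');np.savez('w3.npz',**w);cv2.imwrite('pics/w3.png',w['image'][...,::-1])
```

```text
t 11.15 base [-0.0233  0.1111] z 0.2772 yaw 106.59 tilt [-0.0024 -0.0001] F [ 0.3 -0.2] -0.1 w 0.08524738146592323 q [ 8.3 20.5 72.9  0.  86.7 -8.3]
```

View pics/w3.png

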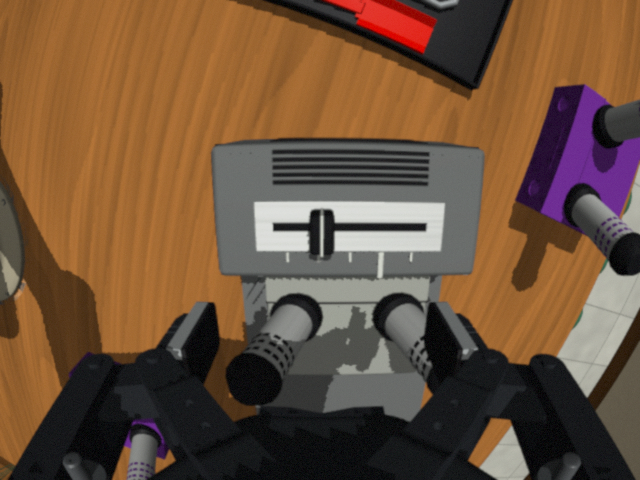

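Wrist view: the grip is at (321,232) with its white pointer, the long tick is at (380,265), and the head is seated against the housing.

Run:
```python
from h import *
w=dict(np.load('w3.npz'));s=telemetry.observe()
for p,z in (((321,232),.141),((380,265),.116),((288,257),.116),((411,257),.116),((273,227),.116),((427,227),.116)):print(p,wray(w,s,p,z).round(4))
```

```text
(321, 232) [-0.0239  0.1119]
(380, 265) [0.024  0.0767]
(288, 257) [-0.0504  0.0837]
(411, 257) [0.0494 0.0835]
(273, 227) [-0.0616  0.1087]
(427, 227) [0.0608 0.1089]
```

Call:
{"api": "send_rows", "payload": {
  "deltas": [
    [[0,0,0.04,0,0,0,1],[0,0,0.04,0,0,0,1],[0,0,0.03,0,0,0,1],[0,0,0.015,0,0,0,1],[0,0,0.008,0,0,0,1],[0,0,0,0,0,0,1],[0,0,0,0,0,0,-0.3],[0,0,0,0,0,0,-0.3],[0,0,0,0,0,0,-0.3]]
  ]
}}

```text
time_s: 12.32
position: [0.5098, 0.192, 0.1457]
tool_rot: [[-0.283, 0.959, 0.001], [0.959, 0.283, 0.0], [-0.0, 0.001, -1.0]]
ft_force: [-1.8, 0.4, 0.8]
grip_width: 0.0323
gripper_force: 0.0
```

Call:
{"api": "send_rows", "payload": {
  "deltas": [
    [[0,0,0,0,0,0,-0.8],[0,0,0,0,0,0,-0.8],[0,0,0,0,0,0,-0.8],[0,0,0,0,0,0,-0.8],[0,0,0,0,0,0,-0.8]]
  ]
}}

```text
time_s: 12.95
position: [0.5098, 0.192, 0.1456]
tool_rot: [[-0.283, 0.959, 0.0], [0.959, 0.283, 0.0], [-0.0, 0.0, -1.0]]
ft_force: [-1.0, -0.2, 5.6]
grip_width: 0.0176
gripper_force: 25.7
```

```bash
python3 -c "from h import *;s=st();print(s['gripper_force'])"
```

```text
t 12.95 base [-0.0226  0.1096] z 0.1456 yaw 106.45 tilt [0.0003 0.0001] F [-1.  0.] 5.6 w 0.017611684030993165 q [ 8.2 27.4 85.1  0.  67.6 -8.3]
25.663265883922577
```

Gripped at 17.6 mm width. Slide +47 mm.

Call:
{"api": "send_rows", "payload": {
  "deltas": [
    [[0,0.006,0,0,0,0,-0.8],[0,0.008,0,0,0,0,-0.8],[0,0.008,0,0,0,0,-0.8],[0,0.008,0,0,0,0,-0.8],[0,0.008,0,0,0,0,-0.8],[0,0.006,0,0,0,0,-0.8],[0,0.003,0,0,0,0,-0.8],[0,0,0,0,0,0,-0.8],[0,0,0,0,0,0,-0.8]]
  ]
}}

```text
time_s: 14.08
position: [0.5554, 0.2055, 0.1456]
tool_rot: [[-0.283, 0.959, 0.002], [0.959, 0.283, 0.001], [0.0, 0.002, -1.0]]
ft_force: [0.5, 2.8, 4.9]
grip_width: 0.0174
gripper_force: 25.7
```

```bash
python3 -c "from h import *;s=st();print(s['gripper_force'])"
```

```text
t 14.075 base [0.025  0.1096] z 0.1456 yaw 106.45 tilt [0.0016 0.0007] F [1.3 2.6] 4.9 w 0.0174025366210406 q [ 8.9 31.5 77.2  0.  71.2 -7.6]
25.678723454475403
```

TCP is at x = 25.0 mm. Release, rise, and look.

Call:
{"api": "send_rows", "payload": {
  "deltas": [
    [[0,0,0,0,0,0,-0.2],[0,0,0,0,0,0,0.2],[0,0,0,0,0,0,0.4],[0,0,0,0,0,0,0.6],[0,0,-0.01,0,0,0,0.6],[0,0,-0.03,0,0,0,0.6],[0,0,-0.04,0,0,0,0.6],[0,0,-0.04,0,0,0,0.6],[0,0,-0.02,0,0,0,0.6],[0,0,0,0,0,0,0.6],[0,0,0,0,0,0,0.6]]
  ]
}}

```text
time_s: 15.45
position: [0.5545, 0.2052, 0.2844]
tool_rot: [[-0.283, 0.959, -0.002], [0.959, 0.283, -0.0], [0.0, -0.002, -1.0]]
ft_force: [0.7, 0.2, 0.0]
grip_width: 0.068
gripper_force: 0.0
```

Run:
```python
from h import *
s=st();w=optics.get_image('wrist');np.savez('w4.npz',**w);cv2.imwrite('pics/w4.png',w['image'][...,::-1]);headfit(optics.get_image('top'))
```

```text
t 15.45 base [0.024  0.1096] z 0.2844 yaw 106.44 tilt [-0.0016 -0.0003] F [0.7 0. ] 0.0 w 0.06796354263362515 q [ 8.8 25.1 64.3 -0.  90.7 -7.6]
head base [ 0.0026 -0.005 ] [150.2  99.6] ang 15.39 1268
```

View pics/w4.png

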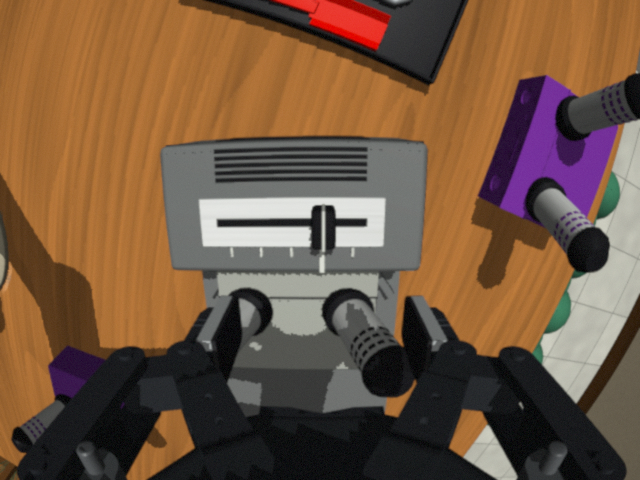

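The pointer at (322,228) lines up with the long tick at (322,262), the head is still flush with the housing, and the gripper is clear of everything. The low head reading in this top view comes from the arm hiding part of the box. I'll hand in.

```bash
python3 -c "from h import *;print(env.close_job())"
```

```text
the job is handed in; nothing more can be done
None
```

I handed the job in with the duct head square and fully home on its pegs, the heat slider at the long tick and the gripper clear; the tray was never approached, and `close_job()` returned no verdict.

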